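# Hang the examination scope back in its desk holder

## Task

The examination scope has been left standing in the wipe-down block: lift it out and lower it, handle first, down through the ring of its desk holder, turning it gently until its rib finds the notch in the ring and the head sits fully home, upright, on the ring. The scope is delicate: never drop it or lean on it, and leave the other things on the desk where they are. Let go of it when it hangs in the ring.

Things in the scene. Friction and masses are not known exactly. Their poses are not given: they have to be found in the camera images.
- scope_head (a point): Examination scope, 0.14-0.26 kg. Point: centre of its black head block, 40 (x) by 30 (y) by 44 mm high, 26 mm above the flange's underside, 121 mm above the foot. z runs up from handle to head; x to a grey cone that sticks 32 mm out of the +x face. Grip across the two plain 30 mm sides (along y), from above. Starts upright with about 1 mm play, cone within about 70 degrees of facing the robot.
- scope_seat (a point): Centre of the underside of the scope's steel flange (47 mm across, 4 mm thick, right under the head block), on the handle's axis, 26 mm below scope_head, same axes. Below it is the round handle, 24 mm across, 95 mm long, its last 12 mm tapering to a 12 mm foot. Home, this point lies on holder_ring.
- scope_rib (a point): Middle of the scope's rib, same axes: a steel rib 6 mm wide on the handle just under the flange, on the cone's side (+x), running from the flange's underside down 12 mm and reaching 19.2 mm out from the handle's axis. Resting on it off the notch tips a weakly held scope and can jam it: hold the head firmly (40 N is safe) while turning; once the rib has dropped 2 mm or more, a loose grip lets it line up.
- holder_ring (a point): Centre of the top face of the holder's level ring, at the mouth of its bore, 130 mm above the desk. Ring 59 mm across, 16 mm tall, on a white post (fixed). z up; -x points away from the post, to the holder's front. The scope can bear 35 N against the holder: a light push of 3 to 8 N is right, no hard knocks.
- holder_bore (a point): Middle of the ring's bore, 8 mm below holder_ring, same axes. A grey sleeve in the ring has a 27 mm round bore and one notch 8 mm wide, out to 23 mm from the axis, full height, for the scope's rib. The sleeve is stiff and stays put, but its notch points anywhere within 0.8 rad (46 deg) either side of -x: not measured, see or feel it. Off the notch the rib rests on the sleeve, head 12 mm too high.
- stand: Wipe-down block, fixed, white, 70 (x) by 160 (y) by 45 mm high, origin at the centre of its underside. A socket 26 mm across at y = -38 mm holds the scope's handle, one 14 mm across at y = +42 mm holds the penlight; both end 10 mm above the desk.
- penlight_mid (a point): Bystander: slim penlight 13 mm across, 90 mm long, standing in the block's smaller socket, its top 100 mm above the desk. The point is its middle.
- reflex_mid (a point): Bystander: reflex hammer lying on the desk, 175 mm long. The point is on its shaft.
- lenscase_mid (a point): Bystander: white lens case 60 by 28 by 16 mm on the desk. The point is its centre.
- mouse_mid (a point): Bystander: black computer mouse 100 by 60 by 22 mm. The point is its centre.
- gel_mid (a point): Bystander: clear bottle 60 mm across, 140 mm tall. The point is its centre.
- penpot_mid (a point): Bystander: empty grey cup 72 mm across, 90 mm tall. The point is its centre.
Not all that is in view belongs to the job. What is shaped like the part that bears scope_head but red is not meant.

How it is judged:
By the outcome, as a careful person would: the job done as asked, in the order asked, and still so for the second after the job is handed in, with the robot touching nothing.
It also fails if it takes over 72 s, if anything falls off the work surface, if the arm or the gripper's body presses on something with over 40 N, if the wrist force passes 120 N, or if a joint passes its speed limit or range.

## Robot

A 7-joint arm with a two-finger parallel gripper is mounted at the origin on the work surface. World frame = base frame: x ahead of the robot, y to its left, z up, the work surface at z = 0. Lengths are in m, angles in rad, forces in N, time in s.
With the tool pointing down it reaches from about 0.4 to 0.85 m from the base axis. Payload 6.9 kg.
Tool frame: the origin (TCP) lies midway between the tips of the shut fingers; the grasp point (between the pads) lies 19 mm behind it; z points along the fingers, y is the direction in which the jaws open and shut (so a half turn about z gives the same grasp; the last joint's range is limited). The gripper opens to 85 mm and grips with 20 to 120 N. Pads are 22 mm wide; open, the fingers measure 114 mm over their backs; the gripper's body (76 mm by 85 mm) begins 54 mm behind the grasp point. The pads swing forward as they close: fully open they stand 13 mm farther back than shut.
Start: joints at [-1.224, 0.507, -0.238, 1.5, 0.126, 1.149, -0.155], TCP at [0.15, 0.607, 0.231] pointing down, gripper open.
Joint ranges: [-3.08, 3.08], [-0.24, 2.05], [-1.43, 1.35], [0, 2.5], [-1.52, 4.66], [0.17, 1.96], [-2.89, 2.89]. Speed limits (rad/s): [2.39, 2.39, 3.14, 3.14, 3.14, 3.14, 3.14].

## Interface

Orientations are given as [roll, pitch, yaw] about the fixed x, y, z axes, in that order (R = Rz(yaw) Ry(pitch) Rx(roll)).
In Python, from cell import * gives the robot as it stands. The module is installed in compiled form; this text tells all that it offers.
- The arm moves only by the shell command python3 -m creep 'ROWS' [OPENING]. ROWS is JSON, a list of rows, each a list of 2 entries, a list of its own where there are three numbers: the shift along the tool's x, y, z in cm, then the turn, a rotation vector about the tool's x, y, z in rad. In form: [[[tx, ty, tz], [wx, wy, wz]], ...]. A call has exactly 8 rows; each row is the pose to reach, as a shift and turn from the pose commanded when the call began, along the tool's axes at that moment; what a row does not reach only later rows make up. A row lasts 1/10 s, in which the tool goes at most 50 mm and 8.59 degrees, less where a joint would pass 70% of its speed; a pose out of reach is approached as far as the arm can. A call with a gripper value outside its range is refused whole. OPENING is the gripper command: -1 is shut, 1 is fully open, values between are in proportion, set as the call begins (- or left out, the last holds). The fingers move at their own pace and stop on an object; the grip force is fixed at half the most. Time passes only in rows, so rows that repeat a pose let the fingers close, or fill a call up. It gives the time, the measured TCP pose, the force and the opening at its end, in the units of the state.
- read_state(): the state, without advancing time (a new reading comes with each control period).
- get_image(name): name is "side" or "top" or "wrist"; returns a dict with "image" (480x640x3 uint8, red, green, blue), "fx", "fy", "cx", "cy" (pixels), "D" ([k1, k2, p1, p2, k3] as OpenCV has them; the pictures are not rectified), "rvec" (rotation vector, rad) and "tvec" (3), from world to camera coordinates, as OpenCV has them; the wrist camera has in their place "T_tool_cam" (4x4, takes a point from camera to tool coordinates, whose origin is the TCP and whose axes are the flange's). Camera axes: x right, y down, z forward; pixel columns grow to the right and rows downward; lengths in m; the calibration is good to about 2 mm. A picture is of the moment at which its call begins: read the wrist's pose just before it. There is no depth.
- finish_job(): hands the job in, once; it reports no verdict.
The state is a dict: "time_s": time; "joint_pos": joint angles; "qd": joint speeds; "joint_efforts": joint torques, N m; "tcp_pos": TCP position; "tool_rot": TCP orientation; "force": force on the tool from outside, world axes, zero at the start; "torque": the same for the moment, N m; "width": opening from 0.0 (shut) to 1.0 (fully open).
Only numpy, scipy, OpenCV 4.12 (cv2) and the standard library are available. Lean on these libraries where they do the work, as an engineer would, in place of code of your own. Each camera call takes 0.05 s, during which the arm holds its last target.

## Working session

There is one attempt and no reset: what is moved stays moved. The work goes in short steps, Python scripts to look and compute and a shell command to move; the robot and the scene stay as the last step left them, time stands still between calls to the robot, and variables do not carry over. Pictures are saved under pics/ and viewed, and the job is handed in when it is done.

```bash
mkdir -p pics; python3 - <<'E'
from cell import *
import cv2
s=read_state(); print({k:s[k] for k in ('time_s','tcp_pos','tool_rot','width','force')})
for n in ("side","top","wrist"):
    d=get_image(n); cv2.imwrite(f"pics/{n}0.png",d["image"][:,:,::-1])
    print(n,{k:(v.tolist() if hasattr(v,'tolist') else v) for k,v in d.items() if k!="image"})
E
```

```text
{'time_s': 0.0, 'tcp_pos': array([0.14961845, 0.60630908, 0.23040329]), 'tool_rot': array([-3.13977606e+00,  4.60268684e-05,  2.89982531e+00]), 'width': 1.0015481725658248, 'force': array([0.15322554, 0.66446847, 0.55469943])}
side {'fx': 482.9686399176902, 'fy': 482.9686399176902, 'cx': 315.03987552158543, 'cy': 237.80869153939565, 'D': [0.04015575007773555, 0.0, 0.0, 0.0, 0.0], 'rvec': [0.38766924625364707, -2.7059018785190347, 1.2661906508042957], 'tvec': [0.5595258012940805, 0.17847272596281327, 1.150578972757626]}
top {'fx': 557.9238623632558, 'fy': 557.9238623632558, 'cx': 316.5011509314252, 'cy': 227.68666275531888, 'D': [-0.03390085800742786, 0.0, 0.0, 0.0, 0.0], 'rvec': [2.1047737704609446, -2.1490044610938988, 0.1906585007595654], 'tvec': [0.037402502736314534, 0.5923677410919193, 1.2271484540800697]}
wrist {'fx': 395.94339295762126, 'fy': 395.94339295762126, 'cx': 316.44353413830066, 'cy': 236.81367169005844, 'D': [0.005822444535102137, 0.0, 0.0, 0.0, 0.0], 'T_tool_cam': [[-0.0005499602325329548, -0.9612042245347492, -0.27583715536579223, 0.06885566384024606], [0.9999996928002662, -0.0006826843462135726, 0.00038515120951732496, -0.0016149235898310632], [-0.0005585186777450834, -0.27583685881084313, 0.9612043047023103, -0.1425590296486116], [0.0, 0.0, 0.0, 1.0]]}
```

View pics/side0.png

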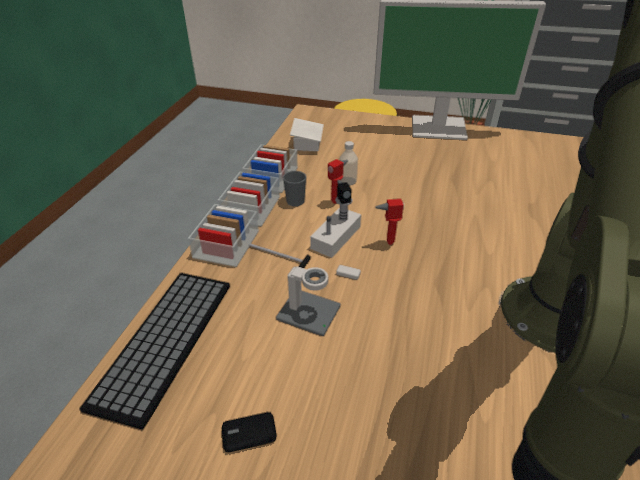

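View pics/top0.png

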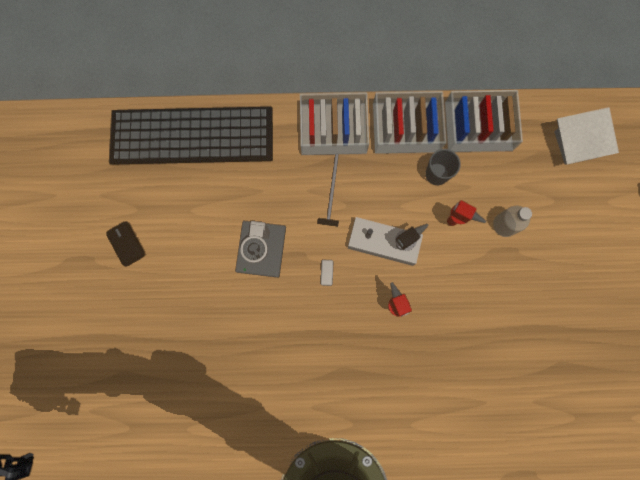

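View pics/wrist0.png

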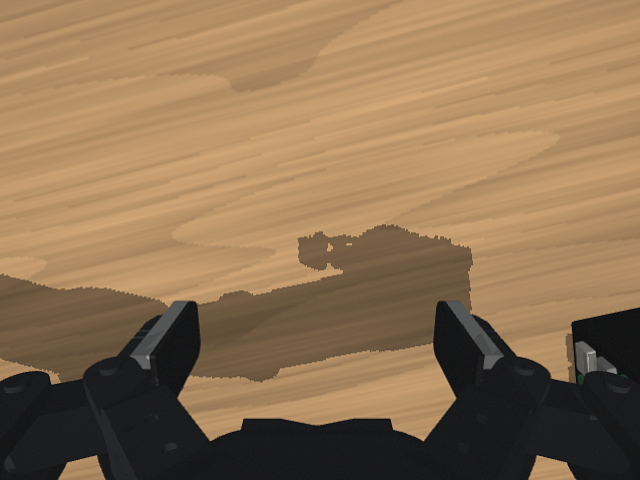

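Candidates for the scope, by pixel in the top view: black head at (408,238), standing in the block; red look-alike at (463,213); red look-alike at (400,304). Red is ruled out, so I choose the black one and check it in a crop.

```bash
python3 - <<'E'
import cv2
a=cv2.imread("pics/top0.png"); b=cv2.imread("pics/side0.png")
c=cv2.resize(a[200:280,340:440],(400,320),interpolation=cv2.INTER_CUBIC)
d=cv2.resize(a[205:285,225:325],(400,320),interpolation=cv2.INTER_CUBIC)
e=cv2.resize(b[170:250,300:400],(400,320),interpolation=cv2.INTER_CUBIC)
f=cv2.resize(b[255:335,265:365],(400,320),interpolation=cv2.INTER_CUBIC)[:280]
import numpy as np
cv2.imwrite("pics/crop1.png",np.vstack([np.hstack([c,d]),np.hstack([e[:280],f])]))
E
```

```text
(no output)
```

View pics/crop1.png

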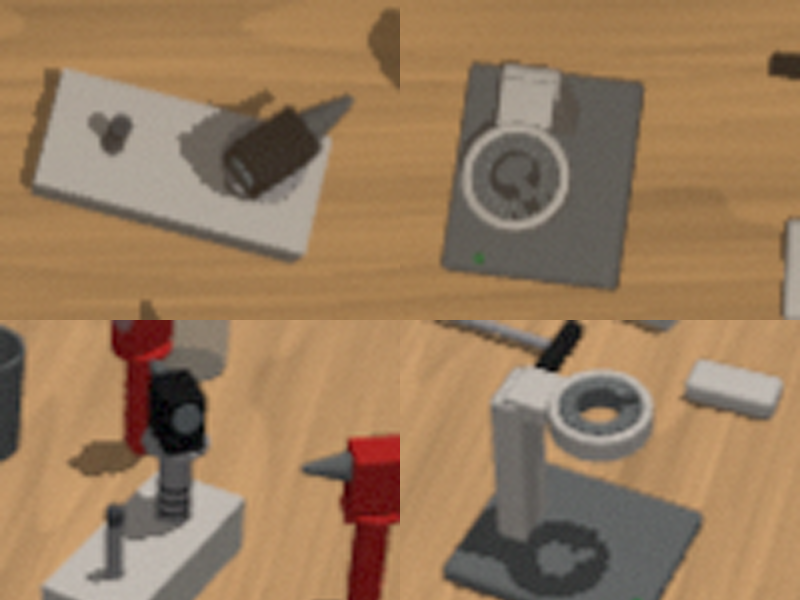

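```bash
cat > h.py <<'E'
import numpy as np, cv2
from scipy.spatial.transform import Rotation as R
def Rtool(rpy): return R.from_euler('xyz',rpy).as_matrix()
def campose(d,s=None):
    if 'rvec' in d:
        r=cv2.Rodrigues(np.array(d['rvec'],float))[0]; t=np.array(d['tvec'],float)
        return r.T, -r.T@t
    T=np.array(d['T_tool_cam']); A=Rtool(s['tool_rot'])
    return A@T[:3,:3], A@T[:3,3]+np.array(s['tcp_pos'])
def K(d): return np.array([[d['fx'],0,d['cx']],[0,d['fy'],d['cy']],[0,0,1.]])
def ray(d,uv,s=None):
    Rc,c=campose(d,s)
    n=cv2.undistortPoints(np.array([[uv]],float),K(d),np.array(d['D'],float))[0,0]
    v=Rc@np.array([n[0],n[1],1.]); return c,v/np.linalg.norm(v)
def onplane(d,uv,z,s=None):
    c,v=ray(d,uv,s); return c+v*(z-c[2])/v[2]
def cross(r1,r2):
    (a,u),(b,v)=r1,r2
    A=np.stack([u,-v],1); t=np.linalg.lstsq(A,b-a,rcond=None)[0]
    p,q=a+u*t[0],b+v*t[1]; return (p+q)/2,np.linalg.norm(p-q)
def proj(d,P,s=None):
    Rc,c=campose(d,s); r=Rc.T; t=-r@c
    return cv2.projectPoints(np.atleast_2d(np.array(P,float)),cv2.Rodrigues(r)[0],t,K(d),np.array(d['D'],float))[0][:,0]
E
python3 - <<'E'
from cell import *
from h import *
d=get_image("top"); g=get_image("side")
print("cams",campose(d)[1],campose(g)[1])
im=cv2.cvtColor(d["image"],cv2.COLOR_RGB2HSV)
# black head mask
sub=im[225:255,390:440]; 
print("head c z.131/.153",onplane(d,(408.5,238),.131),onplane(d,(408.5,238),.153))
print("tip",onplane(d,(427.5,224.5),.131))
print("ring",onplane(d,(254,249),.130),"post",onplane(d,(257,229),.135))
for uv,z in (((354,217),.045),((354,218.5),.045)): print("stand corner",onplane(d,uv,z))
for uv in ((355,218),(348.5,246),(415,264),(422.5,235)): print("corner",uv,onplane(d,uv,.045))
print("X head",cross(ray(d,(408.5,238)),ray(g,(344,195))))
print("X ring",cross(ray(d,(254,249)),ray(g,(315,278))))
print("red",onplane(d,(400,304),.131),onplane(d,(463,213),.131),"pl",onplane(d,(368,233),.1))
print("notch?",onplane(d,(256.5,256),.130))
print(read_state()['time_s'])
E
```

```text
cams [0.36423647 0.02639428 1.31332668] [0.31091137 0.89535688 0.87773788]
head c z.131/.153 [ 0.55226128 -0.17191685  0.131     ] [ 0.54876263 -0.1682268   0.153     ]
tip [ 0.58087286 -0.21444448  0.131     ]
ring [0.53552454 0.15998685 0.13      ] post [0.57802124 0.15294574 0.135     ]
stand corner [ 0.61788854 -0.06237133  0.045     ]
stand corner [ 0.61434492 -0.06225563  0.045     ]
corner (355, 218) [ 0.61547704 -0.06461171  0.045     ]
corner (348.5, 246) [ 0.55025468 -0.04753112  0.045     ]
corner (415, 264) [ 0.5054864  -0.19823086  0.045     ]
corner (422.5, 235) [ 0.57225551 -0.21902627  0.045     ]
X head (array([ 0.55275088, -0.17399319,  0.1194404 ]), np.float64(0.0026856319376153265))
X ring (array([0.53586676, 0.16075696, 0.12207754]), np.float64(0.0016078733987436543))
red [ 0.41210301 -0.14710244  0.131     ] [ 0.60459418 -0.29301174  0.131     ] pl [ 0.57024988 -0.08823968  0.1       ]
notch? [0.52030636 0.15465098 0.13      ]
0.25
```

Stand centre, scope (0.551,-0.170) and ring (0.5355,0.160) agree in both views and with the given sizes. The cone seems to point away from the robot, which differs from the text, so I'll check it from close up. First, a look at the ring on the way.

```bash
cat >> h.py <<'E'
def plan(s,P,yaw=None):
    A=Rtool(s['tool_rot']); sh=A.T@(np.array(P)-np.array(s['tcp_pos']))
    r=None
    if yaw is not None:
        r=R.from_matrix(A.T@Rtool([np.pi,0,yaw])).as_rotvec()
    print("shift cm",np.round(sh*100,2),"turn",None if r is None else np.round(r,3),"| tcp",np.round(s['tcp_pos'],4),"rot",np.round(s['tool_rot'],4),"q",np.round(s['joint_pos'],2),"F",np.round(s['force'],1),"w",round(s['width'],3),"t",s['time_s'])
E
python3 - <<'E'
from cell import *
from h import *
plan(read_state(),[0.5355,0.160,0.25],2.163)
E
```

```text
shift cm [-48.16 -34.12  -1.88] turn [-0.001  0.     0.737] | tcp [0.1497 0.6066 0.2309] rot [-3.1407  0.      2.8998] q [-1.22  0.51 -0.24  1.5   0.13  1.15 -0.15] F [-0.2 -0.1  0.5] w 1.002 t 0.25
```

```bash
python3 -m creep '[[[-4,-3,-1],[0,0,0.06]],[[-8,-6,-2],[0,0,0.12]],[[-12,-9,-3],[0,0,0.18]],[[-16,-12,-4],[0,0,0.25]],[[-20,-14.2,-4],[0,0,0.3]],[[-24,-17,-4],[0,0,0.37]],[[-28,-19.8,-4],[0,0,0.43]],[[-32,-22.7,-4],[0,0,0.49]]]'; python3 - <<'E'
from cell import *
from h import *
plan(read_state(),[0.5355,0.160,0.25],2.163)
E
```

```text
time_s: 1.05
tcp_pos: [0.407, 0.3082, 0.2715]
tool_rot: [3.141, 0.0, 2.408]
force: [1.2, 0.8, -0.4]
width: 0.998
shift cm [-19.47  -2.39   2.15] turn [ 0.001 -0.     0.245] | tcp [0.407  0.3082 0.2715] rot [3.141  0.     2.4075] q [-0.67  0.29 -0.03  1.73  0.01  1.12  0.13] F [ 1.2  0.8 -0.4] w 0.998 t 1.05
```

```bash
python3 -m creep '[[[-4,-0.5,0.5],[0,0,0.05]],[[-8,-1,1],[0,0,0.1]],[[-12,-1.5,1.5],[0,0,0.15]],[[-15.5,-1.9,2],[0,0,0.2]],[[-18,-2.2,2.1],[0,0,0.24]],[[-19.5,-2.4,2.1],[0,0,0.245]],[[-19.5,-2.4,2.1],[0,0,0.245]],[[-19.5,-2.4,2.1],[0,0,0.245]]]'; python3 - <<'E'
from cell import *
from h import *
s=read_state(); d=get_image("wrist"); cv2.imwrite("pics/w1.png",d["image"][:,:,::-1])
np.save("s1.npy",np.r_[s['tcp_pos'],s['tool_rot']])
plan(s,[0.551,-0.170,0.28],2.163)
print(proj(d,[[0.5355,0.16,0.13]],s))
E
```

```text
time_s: 1.85
tcp_pos: [0.5344, 0.1628, 0.2503]
tool_rot: [-3.142, -0.001, 2.167]
force: [-0.1, 1.3, 0.4]
width: 1.0
shift cm [-28.48 -17.3   -3.  ] turn [-0.    -0.001  0.004] | tcp [0.5344 0.1628 0.2503] rot [-3.1415e+00 -1.1000e-03  2.1665e+00] q [-0.4   0.39  0.09  1.65 -0.04  1.11  0.29] F [-0.1  1.3  0.4] w 1.0 t 1.85
[[316.07216798 231.00027551]]
```

View pics/w1.png

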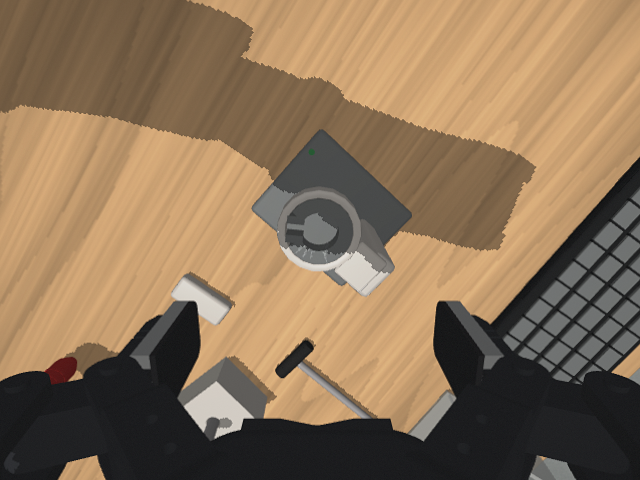

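```bash
python3 - <<'E'
import cv2
a=cv2.imread("pics/w1.png")
cv2.imwrite("pics/w1c.png",cv2.resize(a[180:280,260:385],(750,600),interpolation=cv2.INTER_NEAREST))
E
```

```text
(no output)
```

View pics/w1c.png

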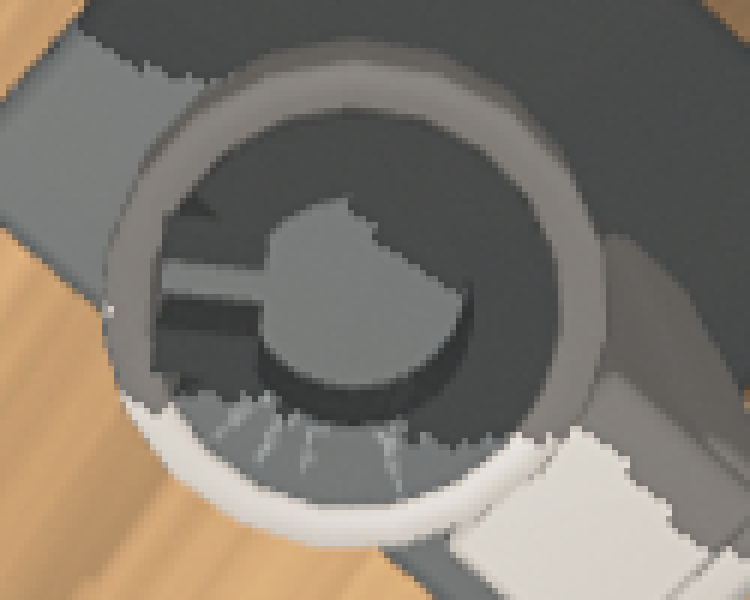

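```bash
python3 - <<'E'
from cell import *
from h import *
v=np.load("s1.npy"); s=dict(tcp_pos=v[:3],tool_rot=v[3:])
d=get_image("wrist")
def P(x,y): return onplane(d,(260+x/6-.5+.08,180+y/6-.5+.08),.13,s)
L=P(105,305);Rr=P(605,295);T=P(355,62);B=P(355,548)
print("ring LRTB",L,Rr,T,B,"diam",np.linalg.norm(L-Rr),np.linalg.norm(T-B),"c",(L+Rr)/2,(T+B)/2)
b0=P(360,197);b1=P(368,425); print("bore c",(b0+b1)/2,np.linalg.norm(b0-b1))
c=np.array([(L+Rr)[0]/2,(L+Rr)[1]/2,.13])
for a,b in (((162,260),(158,330)),((210,264),(205,331)),((262,270),(258,335))):
    p,q=P(*a),P(*b); m=(p+q)/2; print("w",np.linalg.norm(p-q),"mid",m,"r",np.linalg.norm(m-c),"ang",np.arctan2(*(m-c)[1::-1]))
m1=(P(162,260)+P(158,330))/2;m2=(P(262,270)+P(258,335))/2
print("dir",np.arctan2(*(m1-m2)[1::-1]))
E
```

```text
ring LRTB [0.51307218 0.14532685 0.13      ] [0.55981196 0.17838688 0.13      ] [0.52105218 0.18453438 0.13      ] [0.55346323 0.13682985 0.13      ] diam 0.05725008819246896 0.05767320738778585 c [0.53644207 0.16185687 0.13      ] [0.53725771 0.16068212 0.13      ]
bore c [0.53815049 0.16121556 0.13      ] 0.027097209069805058
w 0.008303566879373048 mid [0.51765376 0.14983644 0.13      ] r 0.022304508468261198 ang -2.572434076726789
w 0.007960068570175014 mid [0.52231503 0.15263556 0.13      ] r 0.016870260787282723 ang -2.5632921607394143
w 0.007720701357686863 mid [0.5276179  0.15551034 0.13      ] r 0.010869422950592683 ang -2.5180832559961024
dir -2.623952874578879
```

Ring centre is about (0.537,0.161). Its notch shows at crop (210,297), 8 mm wide, at world angle ≈ -2.58 rad, 0.7 rad from the holder's front, so plausible. Now over the scope.

```bash
python3 -m creep '[[[-3,-1.8,-0.5],[0,0,0]],[[-7,-4.2,-1.5],[0,0,0]],[[-11,-6.7,-2.5],[0,0,0]],[[-15,-9.1,-3],[0,0,0]],[[-19,-11.5,-3],[0,0,0]],[[-23,-14,-3],[0,0,0]],[[-26.5,-16.1,-3],[0,0,0]],[[-28.5,-17.3,-3],[0,0,0]]]'; python3 - <<'E'
from cell import *
from h import *
s=read_state(); d=get_image("wrist"); cv2.imwrite("pics/w2.png",d["image"][:,:,::-1])
np.save("s2.npy",np.r_[s['tcp_pos'],s['tool_rot']])
plan(s,[0.551,-0.170,0.28],2.163)
print(proj(d,[[0.551,-0.17,0.153]],s))
E
```

```text
time_s: 2.75
tcp_pos: [0.5507, -0.174, 0.2806]
tool_rot: [-3.141, 0.001, 2.163]
force: [1.8, -0.3, -0.1]
width: 1.001
shift cm [0.31 0.25 0.06] turn [-0.     0.001  0.   ] | tcp [ 0.5507 -0.174   0.2806] rot [-3.1411e+00  1.1000e-03  2.1634e+00] q [ 0.14  0.4   0.18  1.55 -0.07  1.2   0.93] F [ 1.8 -0.3 -0.1] w 1.001 t 2.75
[[320.60408275 219.52231518]]
```

View pics/w2.png

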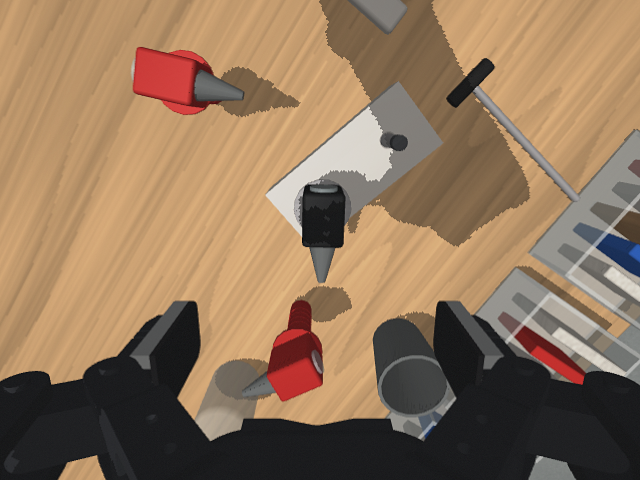

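```bash
python3 - <<'E'
import cv2
a=cv2.imread("pics/w2.png")
c=a[165:295,270:380]
cv2.imwrite("pics/w2c.png",cv2.resize(cv2.convertScaleAbs(c,alpha=2.0),None,fx=4.6,fy=4.6,interpolation=cv2.INTER_NEAREST))
E
```

```text
(no output)
```

View pics/w2c.png

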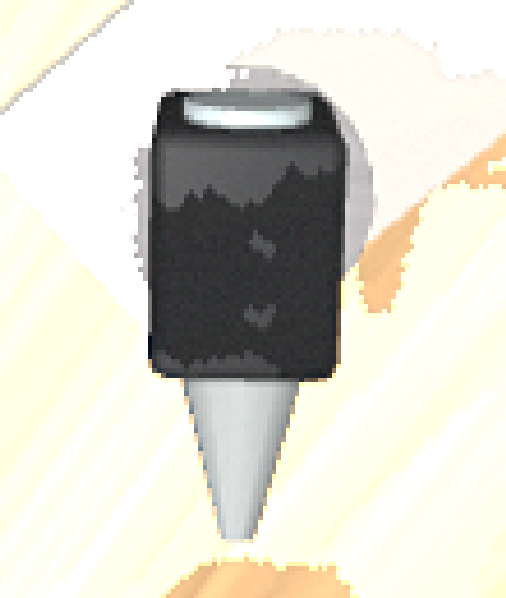

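```bash
python3 - <<'E'
from cell import *
from h import *
v=np.load("s2.npy"); s=dict(tcp_pos=v[:3],tool_rot=v[3:])
d=get_image("wrist")
def P(x,y,z=.153): return onplane(d,(270+x/4.6-.4,165+y/4.6-.4),z,s)
C=[P(*q) for q in ((155,138),(347,138),(337,380),(149,378))]
c=sum(C)/4; print("c",c,"sides",[round(np.linalg.norm(C[i]-C[(i+1)%4])*1e3,1) for i in range(4)])
for a,b in ((0,3),(1,2)):
    w=C[b]-C[a]; print("cone dir",np.arctan2(w[1],w[0]))
t=P(236,538,.131); w=t-c; print("tip",t,np.arctan2(w[1],w[0]),np.linalg.norm(w[:2]))
st=read_state()
plan(st,[c[0],c[1],.131+.0],2.163)
E
```

```text
c [ 0.55327828 -0.17000402  0.153     ] sides [np.float64(28.7), np.float64(38.0), np.float64(29.2), np.float64(37.7)]
cone dir -1.0126968795911075
cone dir -0.9996952802165422
tip [ 0.58271027 -0.21600636  0.131     ] -1.0016297421744473 0.05461187730676296
shift cm [ 0.24  0.49 14.94] turn [-0.001  0.001 -0.002] | tcp [ 0.5506 -0.1745  0.2804] rot [-3.1406e+00  1.5000e-03  2.1610e+00] q [ 0.14  0.4   0.18  1.55 -0.07  1.2   0.93] F [-0.   0.2  0.7] w 0.999 t 2.85
```

Confirmed: the black head is at (323,215) in the wrist view, cone pointing down the image to (321,282). So the cone points away from the robot, at world angle about -1.0 rad. Descending.

```bash
python3 - <<'E'
from cell import *
from h import *
plan(read_state(),[.5528,-.170,.115],2.137)
E
python3 -m creep '[[[0.2,0.3,2],[0,0,0.013]],[[0.3,0.5,4.5],[0,0,0.025]],[[0.3,0.5,7],[0,0,0.025]],[[0.3,0.5,9.5],[0,0,0.025]],[[0.3,0.5,11],[0,0,0.025]],[[0.3,0.5,12],[0,0,0.025]],[[0.3,0.5,12],[0,0,0.025]],[[0.3,0.5,12],[0,0,0.025]]]'
python3 - <<'E'
from cell import *
from h import *
s=read_state()
plan(s,[.5528,-.170,.115],2.137)
d=get_image("wrist"); cv2.imwrite("pics/w3.png",d["image"][:,:,::-1])
E
```

```text
shift cm [ 0.27  0.45 16.54] turn [-0.001  0.001  0.024] | tcp [ 0.5506 -0.1745  0.2804] rot [-3.1406e+00  1.5000e-03  2.1610e+00] q [ 0.14  0.4   0.18  1.55 -0.07  1.2   0.93] F [-0.   0.2  0.7] w 0.999 t 2.85
time_s: 3.65
tcp_pos: [0.5542, -0.1652, 0.1609]
tool_rot: [3.141, 0.0, 2.141]
force: [0.6, -0.3, 0.4]
width: 0.998
shift cm [-0.33 -0.38  4.59] turn [0.001 0.    0.004] | tcp [ 0.5542 -0.1652  0.1609] rot [3.1408e+00 3.0000e-04 2.1411e+00] q [ 0.14  0.5   0.17  1.73 -0.1   0.92  0.92] F [ 0.6 -0.3  0.4] w 0.998 t 3.65
```

View pics/w3.png

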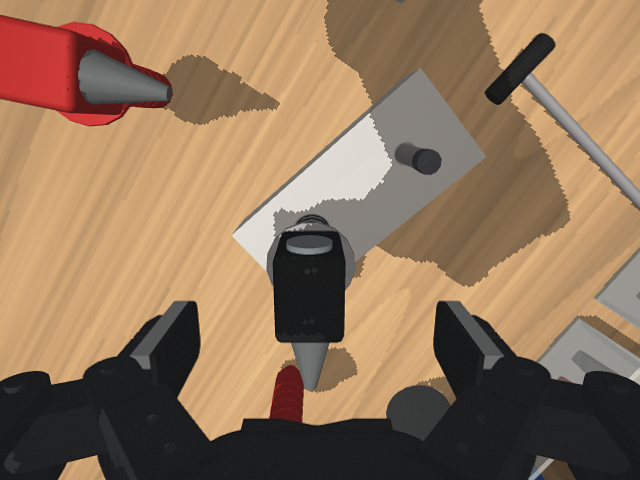

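```bash
python3 - <<'E'
from cell import *
from h import *
s=read_state(); d=get_image("wrist")
im=d["image"][200:360,250:370]; 
cv2.imwrite("pics/w3c.png",cv2.resize(cv2.convertScaleAbs(im[:,:,::-1],alpha=2.5),None,fx=3.75,fy=3.75,interpolation=cv2.INTER_NEAREST))
E
```

```text
(no output)
```

View pics/w3c.png

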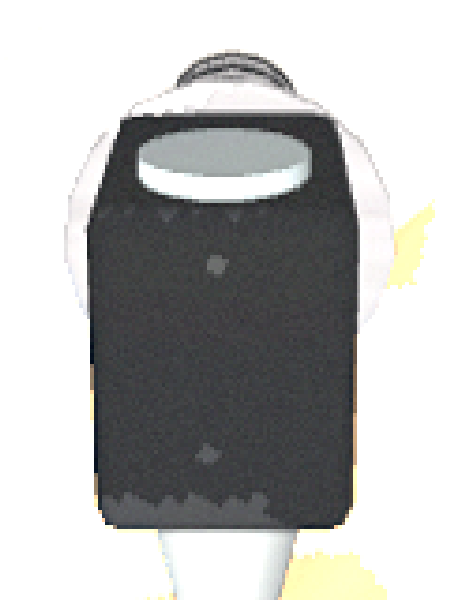

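```bash
python3 - <<'E'
from cell import *
from h import *
s=read_state(); d=get_image("wrist")
def P(x,y,z=.153): return onplane(d,(250+x/3.75-.4,200+y/3.75-.4),z,s)
C=[P(*q) for q in ((90,218),(357,218),(352,526),(98,526))]
c=sum(C)/4; print("c",c,"sides",[round(np.linalg.norm(C[i]-C[(i+1)%4])*1e3,1) for i in range(4)])
for a,b in ((0,3),(1,2)):
    w=C[b]-C[a]; print("cone dir",np.arctan2(w[1],w[0]))
plan(s,[c[0],c[1],.115],2.137)
E
```

```text
c [ 0.55288866 -0.16984345  0.153     ] sides [np.float64(28.7), np.float64(37.2), np.float64(29.0), np.float64(37.2)]
cone dir -1.006982288678183
cone dir -0.9975357462949853
shift cm [-0.25 -0.34  4.64] turn [0.001 0.001 0.003] | tcp [ 0.5543 -0.1659  0.1614] rot [3.1402e+00 1.2000e-03 2.1403e+00] q [ 0.14  0.5   0.17  1.73 -0.1   0.92  0.92] F [-0.2 -0.3  0.1] w 1.004 t 3.75
```

```bash
python3 -m creep '[[[-0.2,-0.3,1],[0,0,0]],[[-0.3,-0.35,2],[0,0,0]],[[-0.3,-0.35,3],[0,0,0]],[[-0.3,-0.35,3.8],[0,0,0]],[[-0.3,-0.35,4.4],[0,0,0]],[[-0.3,-0.35,4.6],[0,0,0]],[[-0.3,-0.35,4.6],[0,0,0]],[[-0.3,-0.35,4.6],[0,0,0]]]'
python3 - <<'E'
from cell import *
from h import *
s=read_state()
plan(s,[.5528,-.170,.115],2.137)
d=get_image("wrist"); cv2.imwrite("pics/w4.png",d["image"][:,:,::-1])
E
```

```text
time_s: 4.6
tcp_pos: [0.5525, -0.1706, 0.1145]
tool_rot: [3.141, 0.0, 2.14]
force: [-0.4, -0.0, -0.0]
width: 1.001
shift cm [ 0.03  0.06 -0.05] turn [0.    0.    0.003] | tcp [ 0.5525 -0.1706  0.1145] rot [3.1414e+00 3.0000e-04 2.1398e+00] q [ 0.16  0.55  0.16  1.79 -0.11  0.81  0.94] F [-0.4 -0.  -0. ] w 1.001 t 4.6
```

View pics/w4.png

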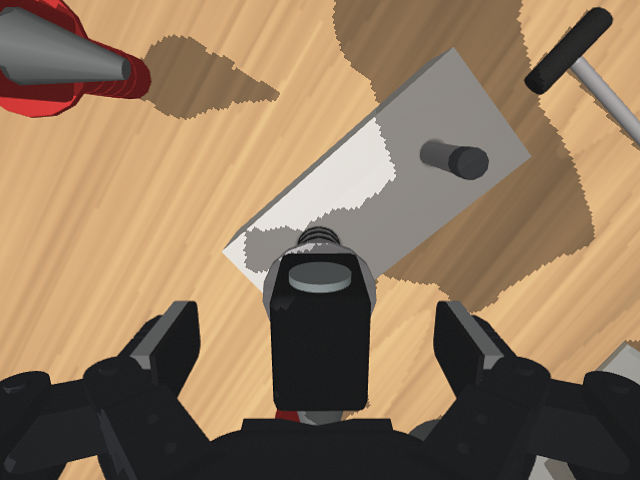

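The head is centred between the pads (head centre x≈320, pads' middle ≈317). Closing.

```bash
python3 -m creep '[[[0,0,0],[0,0,0]],[[0,0,0],[0,0,0]],[[0,0,0],[0,0,0]],[[0,0,0],[0,0,0]],[[0,0,0],[0,0,0]],[[0,0,0],[0,0,0]],[[0,0,0],[0,0,0]],[[0,0,0],[0,0,0]]]' -1
python3 - <<'E'
from cell import *
from h import *
s=read_state()
plan(s,[.5528,-.170,.115],2.137)
d=get_image("wrist"); cv2.imwrite("pics/w5.png",d["image"][:,:,::-1])
E
```

```text
time_s: 5.45
tcp_pos: [0.5526, -0.1705, 0.1145]
tool_rot: [3.141, 0.0, 2.14]
force: [-0.5, -0.1, 3.6]
width: 0.343
shift cm [ 0.03  0.05 -0.05] turn [0.    0.    0.003] | tcp [ 0.5526 -0.1705  0.1145] rot [3.1411e+00 5.0000e-04 2.1399e+00] q [ 0.16  0.55  0.16  1.79 -0.11  0.81  0.94] F [-0.5 -0.1  3.6] w 0.343 t 5.45
```

View pics/w5.png

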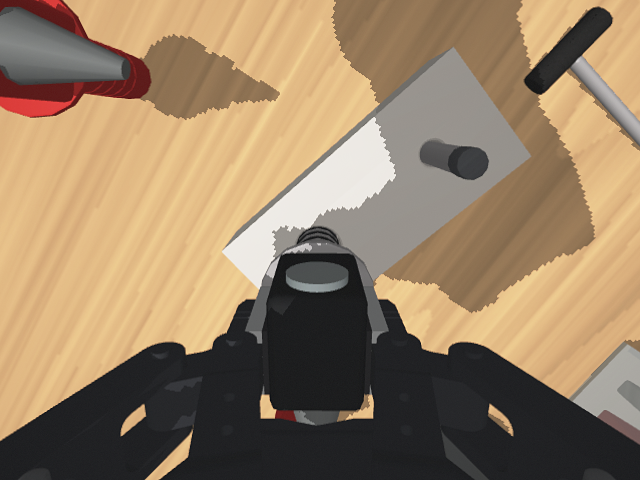

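```bash
python3 -m creep '[[[0,0,-0.2],[0,0,0]],[[0,0,-0.5],[0,0,0]],[[0,0,-1],[0,0,0]],[[0,0,-1.7],[0,0,0]],[[0,0,-2.6],[0,0,0]],[[0,0,-3.7],[0,0,0]],[[0,0,-5],[0,0,0]],[[0,0,-6.3],[0,0,0]]]'
python3 - <<'E'
from cell import *
from h import *
s=read_state()
plan(s,[.5528,-.170,.265],2.137)
E
```

```text
time_s: 6.3
tcp_pos: [0.5521, -0.1706, 0.1786]
tool_rot: [-3.142, 0.0, 2.14]
force: [0.1, -0.4, -2.5]
width: 0.342
shift cm [ 0.01  0.09 -8.64] turn [-0.     0.     0.003] | tcp [ 0.5521 -0.1706  0.1786] rot [-3.1416e+00  1.0000e-04  2.1397e+00] q [ 0.14  0.48  0.17  1.71 -0.1   0.96  0.92] F [ 0.1 -0.4 -2.5] w 0.342 t 6.3
```

```bash
python3 -m creep '[[[0,0,-1.4],[0,0,0]],[[0,0,-2.9],[0,0,0]],[[0,0,-4.4],[0,0,0]],[[0,0,-5.9],[0,0,0]],[[0,0,-7.2],[0,0,0]],[[0,0,-8.3],[0,0,0]],[[0,0,-9],[0,0,0]],[[0,0,-9.2],[0,0,0]]]'
python3 - <<'E'
from cell import *
from h import *
s=read_state()
plan(s,[.5375,.161,.27],0.56)
d=get_image("wrist"); cv2.imwrite("pics/w6.png",d["image"][:,:,::-1])
g=get_image("side"); cv2.imwrite("pics/s6.png",cv2.resize(g["image"][120:320,220:460,::-1],None,fx=3,fy=3))
E
```

```text
time_s: 7.1
tcp_pos: [0.5525, -0.1706, 0.2703]
tool_rot: [3.141, 0.001, 2.14]
force: [1.0, -1.9, -2.5]
width: 0.344
shift cm [2.875e+01 1.661e+01 2.000e-02] turn [1.00e-03 0.00e+00 1.58e+00] | tcp [ 0.5525 -0.1706  0.2703] rot [3.1408e+00 9.0000e-04 2.1397e+00] q [ 0.13  0.41  0.19  1.57 -0.08  1.17  0.91] F [ 1.  -1.9 -2.5] w 0.344 t 7.1
```

View pics/w6.png

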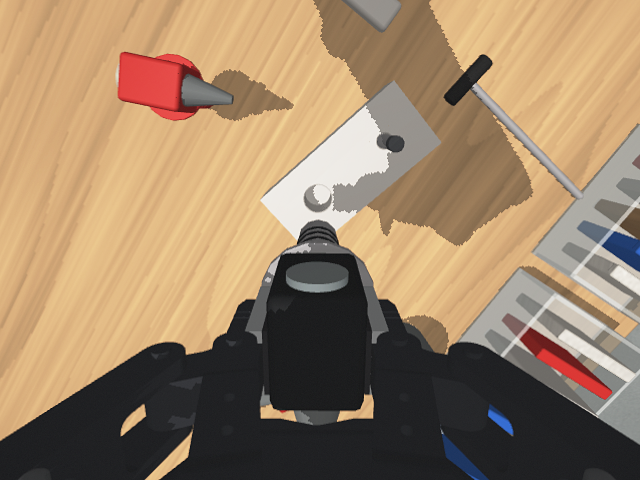

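View pics/s6.png

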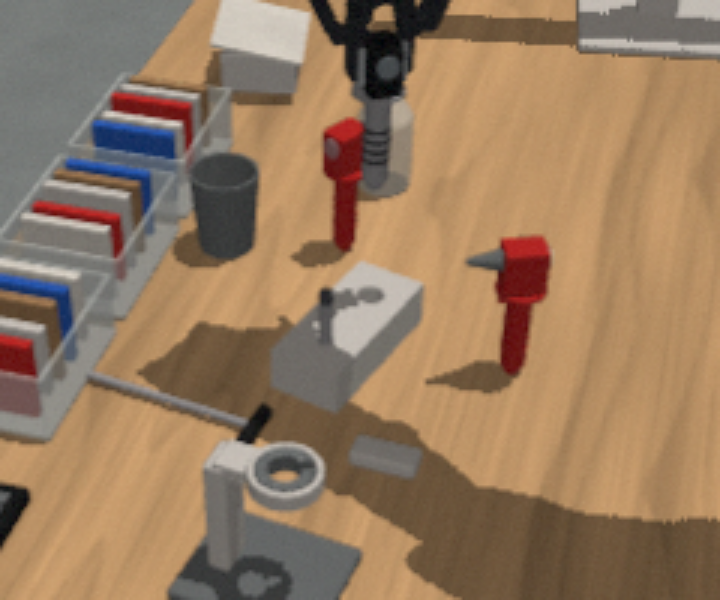

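```bash
python3 - <<'E'
import cv2
a=cv2.imread("pics/w6.png")[215:425,240:395]
cv2.imwrite("pics/w6c.png",cv2.resize(cv2.convertScaleAbs(a,alpha=3),None,fx=2.8,fy=2.8,interpolation=cv2.INTER_NEAREST))
E
```

```text
(no output)
```

View pics/w6c.png

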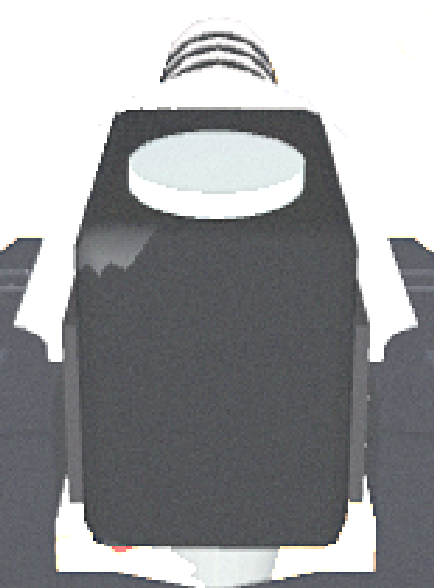

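```bash
python3 - <<'E'
from cell import *
from h import *
d=get_image("wrist")
s0=dict(tcp_pos=[0,0,0],tool_rot=[0,0,0])
for z in (-.0385,-.0425,-.035):
    C=[onplane(d,(240+x/2.8-.4,215+y/2.8-.4),z,s0) for x,y in ((77,232),(357,232),(346,546),(88,546))]
    print(z,"tool c",(sum(C)/4).round(4),[round(np.linalg.norm(C[i]-C[(i+1)%4])*1e3,1) for i in range(4)])
E
```

```text
-0.0385 tool c [ 0.0011 -0.0003 -0.0385] [np.float64(28.6), np.float64(38.0), np.float64(28.7), np.float64(38.0)]
-0.0425 tool c [ 0.0037 -0.0003 -0.0425] [np.float64(27.5), np.float64(36.6), np.float64(27.6), np.float64(36.6)]
-0.035 tool c [-0.0011 -0.0003 -0.035 ] [np.float64(29.5), np.float64(39.3), np.float64(29.7), np.float64(39.3)]
```

Scope is held upright, axis within about 1 mm of the TCP. Carrying it over the ring and turning it toward the notch.

```bash
python3 -m creep '[[[0.8,0.5,-0.3],[0,0,0.04]],[[2.3,1.4,-0.5],[0,0,0.12]],[[4.2,2.4,-0.5],[0,0,0.22]],[[6.2,3.6,-0.5],[0,0,0.33]],[[8.4,4.9,-0.5],[0,0,0.45]],[[10.6,6.1,-0.5],[0,0,0.57]],[[12.8,7.4,-0.5],[0,0,0.69]],[[15,8.7,-0.5],[0,0,0.81]]]'
python3 - <<'E'
from cell import *
from h import *
s=read_state()
plan(s,[.537,.161,.275],0.56)
E
```

```text
time_s: 8.05
tcp_pos: [0.5443, 0.0038, 0.2736]
tool_rot: [-3.14, 0.0, 1.325]
force: [-0.4, 0.1, -1.2]
width: 0.345
shift cm [15.07 -4.54 -0.14] turn [-0.001  0.001  0.765] | tcp [0.5443 0.0038 0.2736] rot [-3.1403e+00  4.0000e-04  1.3247e+00] q [-0.29  0.36  0.34  1.65 -0.13  1.16 -0.16] F [-0.4  0.1 -1.2] w 0.345 t 8.05
```

```bash
python3 -m creep '[[[2.2,-0.7,0],[0,0,0.12]],[[4.6,-1.4,0],[0,0,0.24]],[[7,-2.1,0],[0,0,0.36]],[[9.4,-2.8,0],[0,0,0.48]],[[11.8,-3.6,0],[0,0,0.6]],[[13.8,-4.2,0],[0,0,0.7]],[[14.8,-4.5,0],[0,0,0.75]],[[15,-4.5,0],[0,0,0.765]]]'
python3 - <<'E'
from cell import *
from h import *
s=read_state()
plan(s,[.537,.161,.275],0.56)
E
python3 -m creep '[[[0,0,0],[0,0,0]],[[0,0,0],[0,0,0]],[[0,0,0],[0,0,0]],[[0,0,0],[0,0,0]],[[0,0,0],[0,0,0]],[[0,0,0],[0,0,0]],[[0,0,0],[0,0,0]],[[0,0,0],[0,0,0]]]'
python3 - <<'E'
from cell import *
from h import *
s=read_state()
plan(s,[.537,.161,.275],0.56)
d=get_image("wrist"); cv2.imwrite("pics/w7.png",d["image"][:,:,::-1])
g=get_image("side"); cv2.imwrite("pics/s7.png",cv2.resize(g["image"][180:340,220:420,::-1],None,fx=3.7,fy=3.7))
E
```

```text
time_s: 8.85
tcp_pos: [0.5362, 0.1612, 0.2733]
tool_rot: [-3.141, 0.002, 0.567]
force: [0.4, -0.2, -1.9]
width: 0.342
shift cm [ 0.06  0.06 -0.17] turn [-0.001  0.002  0.007] | tcp [0.5362 0.1612 0.2733] rot [-3.1407e+00  1.5000e-03  5.6670e-01] q [-0.66  0.4   0.48  1.61 -0.2   1.18 -1.13] F [ 0.4 -0.2 -1.9] w 0.342 t 8.85
time_s: 9.65
tcp_pos: [0.5369, 0.1591, 0.2743]
tool_rot: [-3.142, 0.0, 0.565]
force: [-1.2, 0.1, -2.2]
width: 0.345
shift cm [ 0.11 -0.16 -0.07] turn [-0.     0.     0.005] | tcp [0.5369 0.1591 0.2743] rot [-3.1416  0.      0.5647] q [-0.65  0.4   0.48  1.61 -0.2   1.18 -1.13] F [-1.2  0.1 -2.2] w 0.345 t 9.65
```

View pics/w7.png

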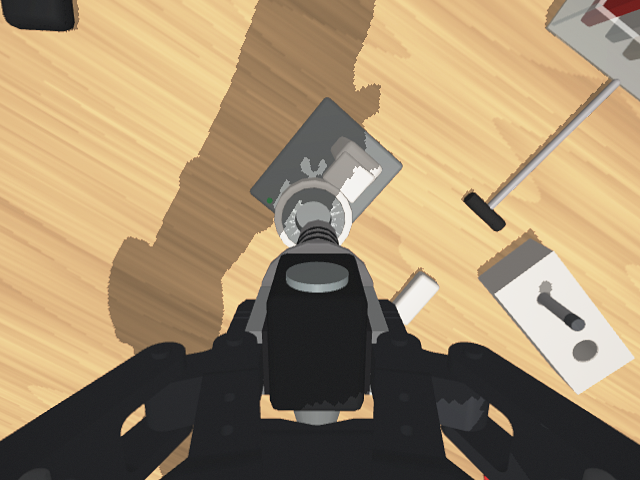

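View pics/s7.png

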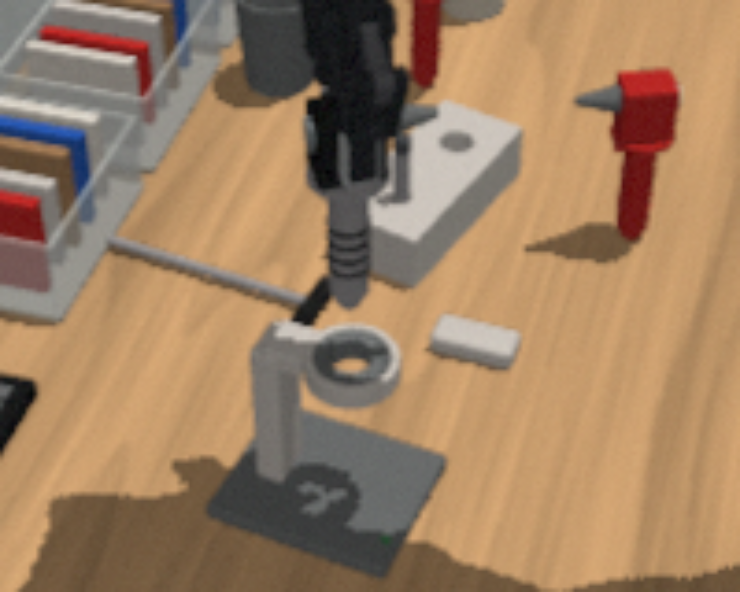

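```bash
python3 - <<'E'
import cv2
a=cv2.imread("pics/w7.png")[165:265,260:370]
cv2.imwrite("pics/w7c.png",cv2.resize(a,None,fx=6,fy=6,interpolation=cv2.INTER_NEAREST))
E
```

```text
(no output)
```

View pics/w7c.png

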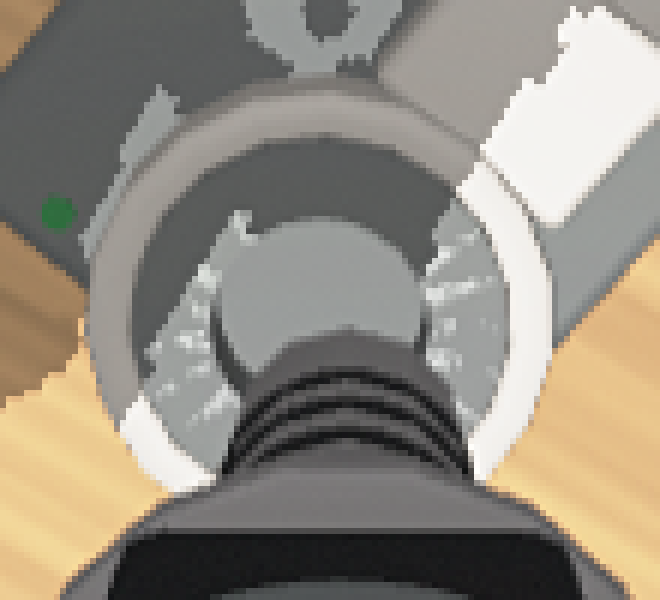

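```bash
python3 - <<'E'
from cell import *
from h import *
s=read_state();d=get_image("wrist")
def P(x,y,z=.13): return onplane(d,(260+x/6-.4,165+y/6-.4),z,s)
L,Rr=P(133,318),P(508,318); T=P(320,138)
print("sleeve d",np.linalg.norm(L-Rr),"c",(L+Rr)/2)
b=P(320,217); xd=Rtool(s['tool_rot'])[:,0]
print("bore c",b+(-xd)*.0135 if True else 0, "from sleeve top", T-xd*np.linalg.norm(L-Rr)/2)
A=Rtool(s['tool_rot'])
for p in ((L+Rr)/2,b-xd*.0135,T-xd*np.linalg.norm(L-Rr)/2): print("tool rel",(A.T@(p-s['tcp_pos']))*1e3)
# handle: foot/handle centre at px x~(348) -> tool y at z tool = +? foot at tcp-0.1045
f=onplane(d,(260+348/6-.4,165+330/6),s['tcp_pos'][2]-.1045,s); print("foot tip",(A.T@(f-s['tcp_pos']))*1e3)
h=onplane(d,(260+346/6-.4,165+470/6),s['tcp_pos'][2]-.07,s); print("handle",(A.T@(h-s['tcp_pos']))*1e3)
plan(s,[.537,.161,.275],0.56)
E
```

```text
sleeve d 0.04643476052278529 c [0.53845303 0.16103067 0.13      ]
bore c [0.53774359 0.16061038 0.13000065] from sleeve top [0.53774983 0.16057998 0.13000112]
tool rel [  2.33618271  -0.74033074 144.26965595]
tool rel [  1.51196662  -0.76507857 144.26904318]
tool rel [  1.50095847  -0.7360552  144.26857406]
foot tip [ 10.03331553   2.54205957 104.49951998]
handle [ 4.85602947  2.25202276 69.99976965]
shift cm [ 0.11 -0.15 -0.07] turn [0.    0.    0.005] | tcp [0.5369 0.1592 0.2743] rot [3.1416 0.     0.5648] q [-0.65  0.4   0.48  1.61 -0.2   1.18 -1.13] F [ 0.5 -0.2 -2.5] w 0.344 t 9.75
```

```bash
python3 - <<'E'
from cell import *
from h import *
s=read_state();d=get_image("wrist")
print(d['cx'],d['fx'],np.array(d['T_tool_cam']).round(4),s['tool_rot'],s['tcp_pos'])
A=Rtool(s['tool_rot']); print(A.round(3))
p=onplane(d,(313.0,218.3),.13,s); print(p,A.T@(p-s['tcp_pos']))
s0=dict(tcp_pos=[0,0,0],tool_rot=[0,0,0]); print(onplane(d,(313.0,218.3),.1443,s0), onplane(d,(317.3,243),.07,s0), onplane(d,(317.6,220),.1045,s0))
E
```

```text
316.44353413830066 395.94339295762126 [[-5.000e-04 -9.617e-01 -2.741e-01  6.920e-02]
 [ 1.000e+00 -6.000e-04  1.000e-04  1.800e-03]
 [-2.000e-04 -2.741e-01  9.617e-01 -1.426e-01]
 [ 0.000e+00  0.000e+00  0.000e+00  1.000e+00]] [-3.14158195e+00  3.70771830e-05  5.64839886e-01] [0.53686885 0.15914023 0.27427583]
[[ 0.845  0.535 -0.   ]
 [ 0.535 -0.845 -0.   ]
 [-0.    -0.    -1.   ]]
[0.53798113 0.16074079 0.13      ] [ 0.00180161 -0.00075502  0.14427577]
[ 0.00179591 -0.00075524  0.1443    ] [0.00505121 0.00227071 0.07      ] [0.0100332  0.00254206 0.1045    ]
```

```bash
python3 - <<'E'
from cell import *
import numpy as np
for i in range(3):
    s=read_state();d=get_image("wrist"); print(np.array(d['T_tool_cam'])[:3,3].round(5),np.array(d['T_tool_cam'])[:3,2].round(4),np.array(s['tcp_pos']).round(4))
E
```

```text
[ 0.06924  0.00178 -0.14256] [-2.741e-01  1.000e-04  9.617e-01] [0.5369 0.1592 0.2743]
[ 0.06924  0.00178 -0.14256] [-2.741e-01  1.000e-04  9.617e-01] [0.5369 0.1591 0.2743]
[ 0.06924  0.00178 -0.14256] [-2.741e-01  1.000e-04  9.617e-01] [0.5368 0.1592 0.2743]
```

T_tool_cam shifts by a few mm between poses. I therefore trust scope-to-ring offsets measured within one picture: shift about +0.7 mm in x and -3.2 mm in y. I lower to just above the ring and look again.

```bash
python3 -m creep '[[[0.03,-0.1,0.3],[0,0,0]],[[0.05,-0.2,0.8],[0,0,0]],[[0.07,-0.32,1.4],[0,0,0]],[[0.07,-0.32,2],[0,0,0]],[[0.07,-0.32,2.4],[0,0,0]],[[0.07,-0.32,2.7],[0,0,0]],[[0.07,-0.32,2.8],[0,0,0]],[[0.07,-0.32,2.8],[0,0,0]]]'
python3 - <<'E'
from cell import *
from h import *
s=read_state()
plan(s,[.537,.161,.275],0.56)
d=get_image("wrist"); print(np.array(d['T_tool_cam'])[:3,3].round(5)); a=d["image"][160:290,250:390,::-1]; cv2.imwrite("pics/w8.png",cv2.resize(cv2.convertScaleAbs(a,alpha=1.3),None,fx=4.6,fy=4.6,interpolation=cv2.INTER_NEAREST))
for n in ("side","top"):
  g=get_image(n); cv2.imwrite(f"pics/{n}8.png",g["image"][:,:,::-1])
a=cv2.imread("pics/side8.png")[200:320,260:380];b=cv2.imread("pics/top8.png")[200:300,200:300]
cv2.imwrite("pics/st8.png",np.hstack([cv2.resize(a,(400,400),interpolation=cv2.INTER_CUBIC),cv2.resize(b,(400,400),interpolation=cv2.INTER_CUBIC)]))
E
```

```text
time_s: 10.8
tcp_pos: [0.5358, 0.1621, 0.2462]
tool_rot: [3.142, 0.0, 0.565]
force: [-0.0, 0.1, -1.4]
width: 0.344
shift cm [ 0.04  0.16 -2.88] turn [0.    0.    0.005] | tcp [0.5358 0.1621 0.2462] rot [3.1415e+00 2.0000e-04 5.6460e-01] q [-0.65  0.42  0.48  1.66 -0.21  1.11 -1.13] F [-0.   0.1 -1.4] w 0.344 t 10.8
[ 0.06924  0.00178 -0.14256]
```

View pics/w8.png

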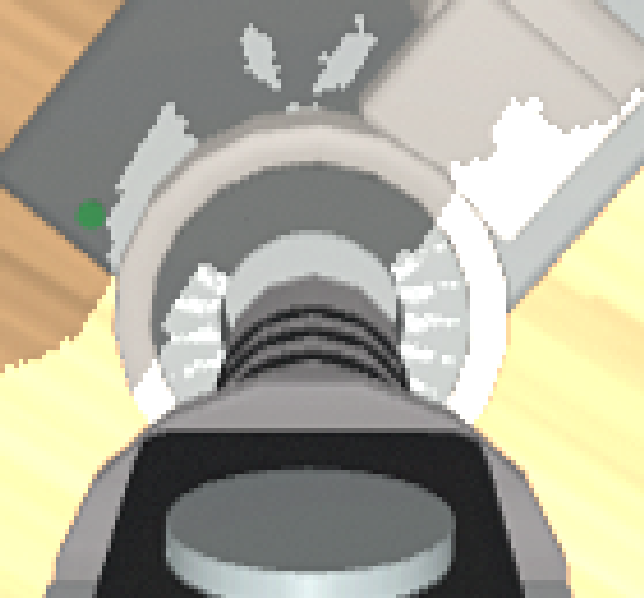

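View pics/st8.png

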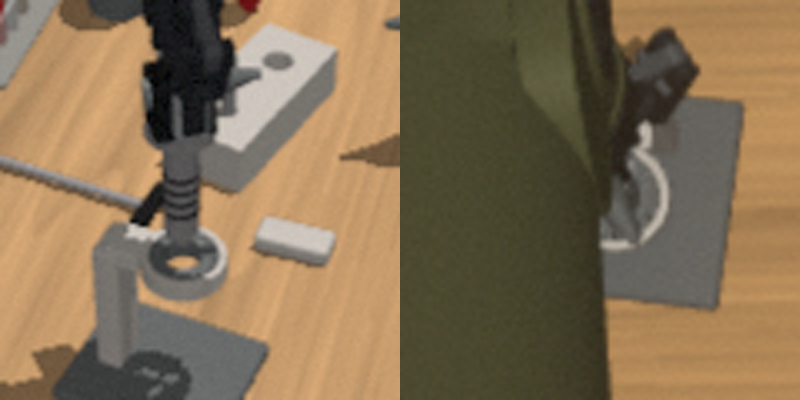

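```bash
python3 - <<'E'
from cell import *
from h import *
s=read_state();d=get_image("wrist")
s0=dict(tcp_pos=[0,0,0],tool_rot=[0,0,0])
def Q(x,y,z): return onplane(d,(250+x/4.6-.4,160+y/4.6-.4),z,s0)*1e3
zr=s['tcp_pos'][2]-.13
print("ring x from bore",Q(312,232,zr)[0]-13.5,"from sleeve",Q(312,165,zr)[0]-np.linalg.norm(Q(155,310,zr)-Q(470,310,zr))/2, "y",(Q(155,310,zr)+Q(470,310,zr))[1]/2)
print("scope x shoulder",Q(313,278,.0925)[0]-12,"foot",Q(313,278,.1045)[0]-6,"y",Q(314,330,.08)[1])
b=Q(312,122,zr);print("outer top rim",b[0]-29.5, Q(115,310,zr)[1],Q(508,310,zr)[1])
E
```

```text
ring x from bore 0.48520087969553494 from sleeve 0.669656731616346 y 2.5367920118278207
scope x shoulder 0.8873389856874887 foot 4.010519129846344 y 2.62013031175574
outer top rim 0.496992877466198 -26.469449018494178 31.24972868853155
```

Aligned within about 0.4 mm: bore centre at crop x≈312, handle at 313–314. Lowering in stages.

```bash
python3 -m creep '[[[-0.03,0,0.4],[0,0,0]],[[-0.03,0,1],[0,0,0]],[[-0.03,0,1.7],[0,0,0]],[[-0.03,0,2.5],[0,0,0]],[[-0.03,0,3.3],[0,0,0]],[[-0.03,0,4],[0,0,0]],[[-0.03,0,4.4],[0,0,0]],[[-0.03,0,4.5],[0,0,0]]]'; python3 -m creep '[[[0,0,0.5],[0,0,0]],[[0,0,1],[0,0,0]],[[0,0,1.6],[0,0,0]],[[0,0,2.3],[0,0,0]],[[0,0,2.9],[0,0,0]],[[0,0,3.3],[0,0,0]],[[0,0,3.6],[0,0,0]],[[0,0,3.7],[0,0,0]]]'
python3 - <<'E'
from cell import *
from h import *
s=read_state()
plan(s,[.537,.161,.1395],0.56)
d=get_image("wrist"); a=d["image"][160:290,250:390,::-1]; cv2.imwrite("pics/w9.png",cv2.resize(cv2.convertScaleAbs(a,alpha=1.3),None,fx=4.6,fy=4.6,interpolation=cv2.INTER_NEAREST))
a=get_image("side")["image"][200:320,260:400,::-1]
cv2.imwrite("pics/s9.png",cv2.resize(a,None,fx=5,fy=5,interpolation=cv2.INTER_CUBIC))
E
```

```text
time_s: 11.8
tcp_pos: [0.5354, 0.162, 0.2007]
tool_rot: [-3.142, 0.001, 0.565]
force: [0.7, 0.5, -2.1]
width: 0.346
time_s: 12.6
tcp_pos: [0.5355, 0.162, 0.164]
tool_rot: [3.142, 0.0, 0.565]
force: [0.8, 0.5, -1.4]
width: 0.344
shift cm [0.08 0.17 2.45] turn [0.    0.    0.005] | tcp [0.5355 0.162  0.164 ] rot [3.1416e+00 3.0000e-04 5.6470e-01] q [-0.63  0.5   0.44  1.78 -0.26  0.92 -1.08] F [ 0.8  0.5 -1.4] w 0.344 t 12.6
```

View pics/w9.png

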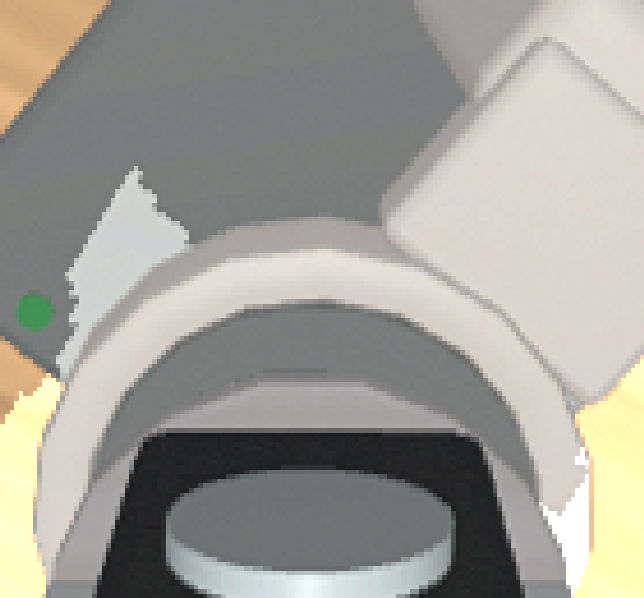

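View pics/s9.png

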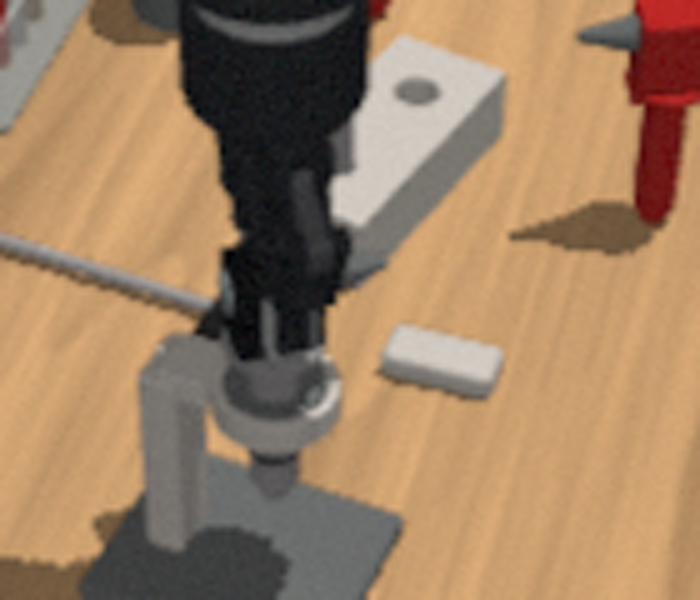

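```bash
python3 -m creep '[[[0,0,0.2],[0,0,0]],[[0,0,0.4],[0,0,0]],[[0,0,0.6],[0,0,0]],[[0,0,0.8],[0,0,0]],[[0,0,1],[0,0,0]],[[0,0,1.1],[0,0,0]],[[0,0,1.2],[0,0,0]],[[0,0,1.2],[0,0,0]]]'
```

```text
time_s: 13.5
tcp_pos: [0.5355, 0.162, 0.1521]
tool_rot: [3.142, 0.0, 0.565]
force: [0.2, -0.8, -2.6]
width: 0.343
```

```bash
python3 -m creep '[[[0,0,0.03],[0,0,0]],[[0,0,0.06],[0,0,0]],[[0,0,0.1],[0,0,0]],[[0,0,0.13],[0,0,0]],[[0,0,0.16],[0,0,0]],[[0,0,0.2],[0,0,0]],[[0,0,0.2],[0,0,0]],[[0,0,0.2],[0,0,0]]]'
```

```text
time_s: 14.3
tcp_pos: [0.5355, 0.1621, 0.1503]
tool_rot: [3.142, 0.0, 0.565]
force: [0.0, 0.2, -1.3]
width: 0.344
```

```bash
python3 -m creep '[[[0,0,0.03],[0,0,0]],[[0,0,0.06],[0,0,0]],[[0,0,0.1],[0,0,0]],[[0,0,0.13],[0,0,0]],[[0,0,0.16],[0,0,0]],[[0,0,0.2],[0,0,0]],[[0,0,0.2],[0,0,0]],[[0,0,0.2],[0,0,0]]]'
```

```text
time_s: 15.1
tcp_pos: [0.5355, 0.1621, 0.1483]
tool_rot: [-3.142, 0.0, 0.565]
force: [0.2, 0.7, -1.9]
width: 0.344
```

```bash
python3 -m creep '[[[0,0,0.03],[0,0,0]],[[0,0,0.06],[0,0,0]],[[0,0,0.1],[0,0,0]],[[0,0,0.13],[0,0,0]],[[0,0,0.16],[0,0,0]],[[0,0,0.2],[0,0,0]],[[0,0,0.2],[0,0,0]],[[0,0,0.2],[0,0,0]]]'
```

```text
time_s: 15.9
tcp_pos: [0.5355, 0.1621, 0.1463]
tool_rot: [-3.142, 0.0, 0.565]
force: [0.0, 0.5, -1.2]
width: 0.342
```

```bash
python3 -m creep '[[[0,0,0.03],[0,0,0]],[[0,0,0.06],[0,0,0]],[[0,0,0.1],[0,0,0]],[[0,0,0.15],[0,0,0]],[[0,0,0.2],[0,0,0]],[[0,0,0.25],[0,0,0]],[[0,0,0.25],[0,0,0]],[[0,0,0.25],[0,0,0]]]'
python3 - <<'E'
from cell import *
from h import *
s=read_state()
plan(s,[.5355,.162,.1395],0.565)
d=get_image("wrist"); a=d["image"][160:290,250:390,::-1]; cv2.imwrite("pics/w10.png",cv2.resize(cv2.convertScaleAbs(a,alpha=1.3),None,fx=4.6,fy=4.6,interpolation=cv2.INTER_NEAREST))
a=get_image("side")["image"][230:310,280:360,::-1]
cv2.imwrite("pics/s10.png",cv2.resize(a,None,fx=7,fy=7,interpolation=cv2.INTER_CUBIC))
E
```

```text
time_s: 16.7
tcp_pos: [0.5355, 0.162, 0.1437]
tool_rot: [-3.142, 0.0, 0.565]
force: [-0.5, -0.4, -2.9]
width: 0.342
shift cm [0.   0.   0.42] turn [-0.  0. -0.] | tcp [0.5355 0.162  0.1437] rot [-3.1416e+00  1.0000e-04  5.6470e-01] q [-0.62  0.52  0.43  1.8  -0.28  0.87 -1.06] F [-0.5 -0.4 -2.9] w 0.342 t 16.7
```

View pics/w10.png

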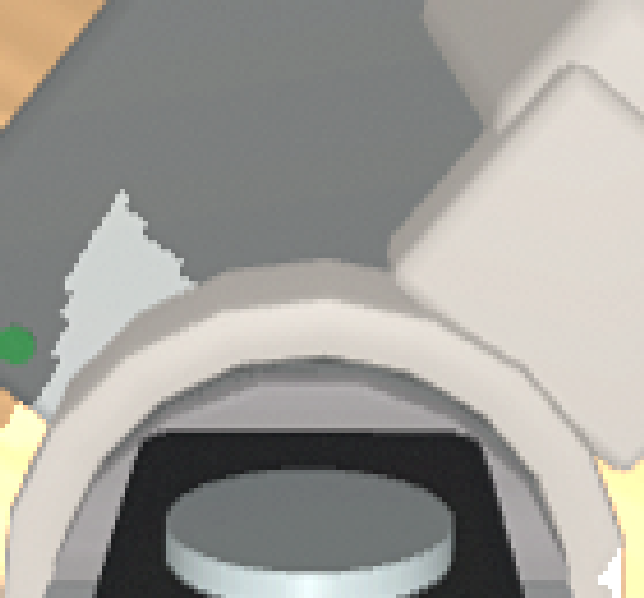

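View pics/s10.png

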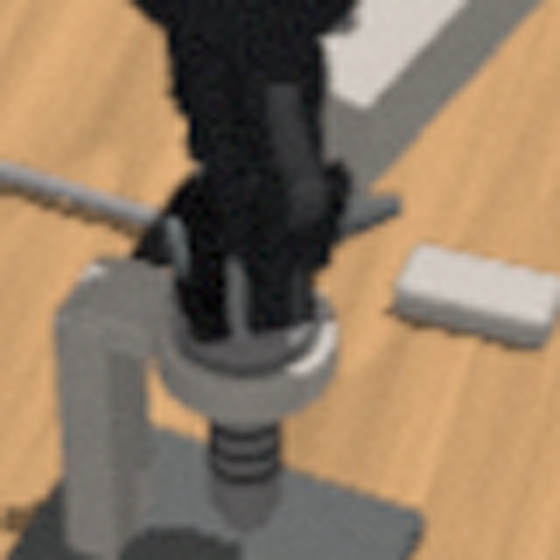

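The flange is a few mm above the ring and no contact is felt, so the rib is in the notch. Continuing gently.

```bash
python3 -m creep '[[[0,0,0.03],[0,0,0]],[[0,0,0.06],[0,0,0]],[[0,0,0.1],[0,0,0]],[[0,0,0.15],[0,0,0]],[[0,0,0.2],[0,0,0]],[[0,0,0.25],[0,0,0]],[[0,0,0.25],[0,0,0]],[[0,0,0.25],[0,0,0]]]'
```

```text
time_s: 17.6
tcp_pos: [0.5355, 0.1621, 0.1412]
tool_rot: [3.142, 0.0, 0.565]
force: [0.1, 1.1, -3.2]
width: 0.345
```

```bash
python3 -m creep '[[[0,0,0.02],[0,0,0]],[[0,0,0.04],[0,0,0]],[[0,0,0.06],[0,0,0]],[[0,0,0.08],[0,0,0]],[[0,0,0.1],[0,0,0]],[[0,0,0.1],[0,0,0]],[[0,0,0.1],[0,0,0]],[[0,0,0.1],[0,0,0]]]'
```

```text
time_s: 18.4
tcp_pos: [0.5355, 0.162, 0.1403]
tool_rot: [3.142, 0.0, 0.565]
force: [1.0, 0.6, -2.0]
width: 0.342
```

```bash
python3 -m creep '[[[0,0,0.01],[0,0,0]],[[0,0,0.03],[0,0,0]],[[0,0,0.04],[0,0,0]],[[0,0,0.06],[0,0,0]],[[0,0,0.08],[0,0,0]],[[0,0,0.08],[0,0,0]],[[0,0,0.08],[0,0,0]],[[0,0,0.08],[0,0,0]]]'
```

```text
time_s: 19.2
tcp_pos: [0.5355, 0.1621, 0.1396]
tool_rot: [-3.142, -0.0, 0.565]
force: [-0.7, -1.0, 2.0]
width: 0.344
```

Contact: the force went from -2 to +2 N at TCP z 0.1396, right at the expected home height (0.1395). One small step more to confirm, then a look.

```bash
python3 -m creep '[[[0,0,0.01],[0,0,0]],[[0,0,0.02],[0,0,0]],[[0,0,0.03],[0,0,0]],[[0,0,0.03],[0,0,0]],[[0,0,0.03],[0,0,0]],[[0,0,0.03],[0,0,0]],[[0,0,0.03],[0,0,0]],[[0,0,0.03],[0,0,0]]]'
python3 - <<'E'
from cell import *
from h import *
s=read_state()
plan(s,[.5355,.162,.1395],0.565)
d=get_image("wrist"); a=d["image"][160:290,250:390,::-1]; cv2.imwrite("pics/w11.png",cv2.resize(cv2.convertScaleAbs(a,alpha=1.3),None,fx=4.6,fy=4.6,interpolation=cv2.INTER_NEAREST))
a=get_image("side")["image"][230:310,280:360,::-1]
cv2.imwrite("pics/s11.png",cv2.resize(a,None,fx=7,fy=7,interpolation=cv2.INTER_CUBIC))
E
```

```text
time_s: 20.0
tcp_pos: [0.5355, 0.1621, 0.1396]
tool_rot: [-3.141, -0.0, 0.565]
force: [-1.7, -1.4, 5.2]
width: 0.342
shift cm [-0.01  0.    0.01] turn [-0. -0. -0.] | tcp [0.5355 0.1621 0.1396] rot [-3.1415e+00 -3.0000e-04  5.6470e-01] q [-0.62  0.53  0.43  1.81 -0.28  0.86 -1.06] F [-1.7 -1.4  5.2] w 0.342 t 20.0
```

View pics/w11.png

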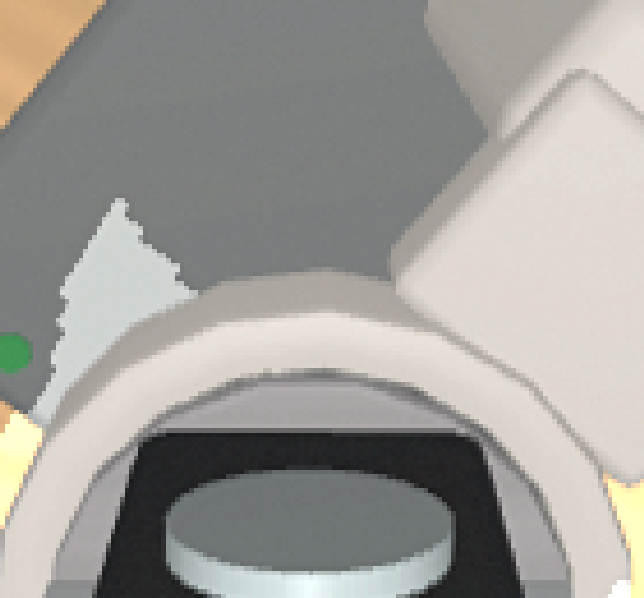

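View pics/s11.png

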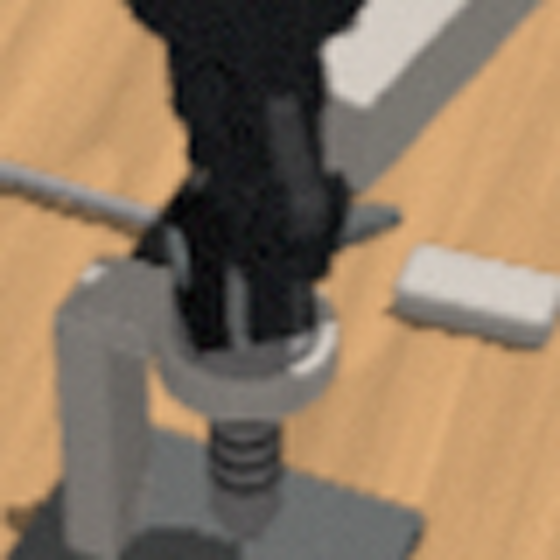

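Seated: 5 N with no further travel at home height, and the flange is level and concentric in the ring. I relax the push, then open a little.

```bash
python3 -m creep '[[[0,0,-0.02],[0,0,0]],[[0,0,-0.03],[0,0,0]],[[0,0,-0.03],[0,0,0]],[[0,0,-0.03],[0,0,0]],[[0,0,-0.03],[0,0,0]],[[0,0,-0.03],[0,0,0]],[[0,0,-0.03],[0,0,0]],[[0,0,-0.03],[0,0,0]]]' -0.25; python3 -m creep '[[[0,0,0],[0,0,0]],[[0,0,0],[0,0,0]],[[0,0,0],[0,0,0]],[[0,0,0],[0,0,0]],[[0,0,0],[0,0,0]],[[0,0,0],[0,0,0]],[[0,0,0],[0,0,0]],[[0,0,0],[0,0,0]]]' 0.2
python3 - <<'E'
from cell import *
from h import *
s=read_state()
plan(s,[.5355,.162,.1395],0.565)
d=get_image("wrist"); cv2.imwrite("pics/w12.png",d["image"][:,:,::-1])
E
```

```text
time_s: 20.9
tcp_pos: [0.5355, 0.1621, 0.1395]
tool_rot: [3.142, -0.0, 0.565]
force: [-1.0, 0.8, 0.7]
width: 0.375
time_s: 21.7
tcp_pos: [0.5355, 0.162, 0.1395]
tool_rot: [-3.142, 0.0, 0.565]
force: [-0.5, -0.6, 0.1]
width: 0.6
shift cm [-0.  0. -0.] turn [-0.  0. -0.] | tcp [0.5355 0.162  0.1395] rot [-3.1416e+00  1.0000e-04  5.6480e-01] q [-0.62  0.53  0.43  1.81 -0.28  0.86 -1.06] F [-0.5 -0.6  0.1] w 0.6 t 21.7
```

View pics/w12.png

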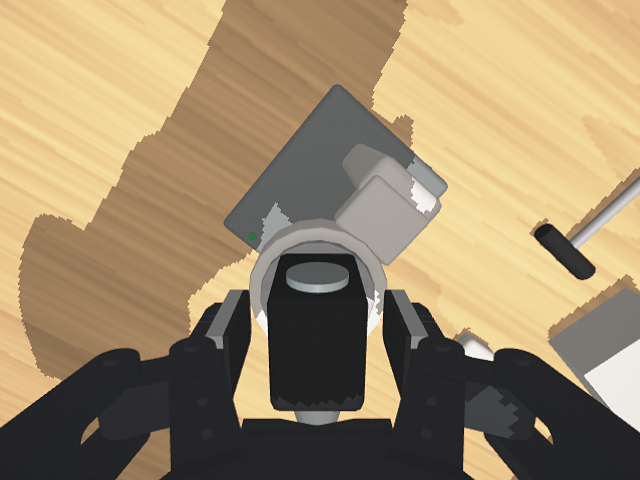

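The fingers are clear of the head on both sides (gaps at x≈250–268 and 367–383), which stands unmoved. Retreating straight up.

```bash
python3 -m creep '[[[0,0,-0.5],[0,0,0]],[[0,0,-1.5],[0,0,0]],[[0,0,-3],[0,0,0]],[[0,0,-5],[0,0,0]],[[0,0,-7.5],[0,0,0]],[[0,0,-10],[0,0,0]],[[0,0,-12],[0,0,0]],[[0,0,-13],[0,0,0]]]'
python3 - <<'E'
from cell import *
from h import *
s=read_state()
plan(s,[.4,.162,.27],0.565)
d=get_image("wrist"); cv2.imwrite("pics/w13.png",d["image"][:,:,::-1])
a=get_image("side")["image"][200:320,260:400,::-1]
cv2.imwrite("pics/s13.png",cv2.resize(a,None,fx=5,fy=5,interpolation=cv2.INTER_CUBIC))
E
```

```text
time_s: 22.55
tcp_pos: [0.5363, 0.1619, 0.2722]
tool_rot: [3.141, -0.003, 0.564]
force: [-0.4, -0.4, -0.7]
width: 0.603
shift cm [-11.51  -7.3    0.18] turn [ 0.001 -0.003 -0.001] | tcp [0.5363 0.1619 0.2722] rot [ 3.1408 -0.0034  0.5645] q [-0.66  0.4   0.48  1.62 -0.2   1.17 -1.14] F [-0.4 -0.4 -0.7] w 0.603 t 22.55
```

View pics/w13.png

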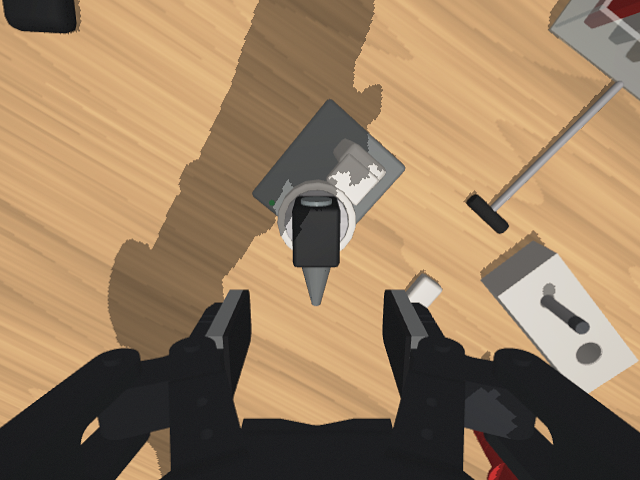

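View pics/s13.png

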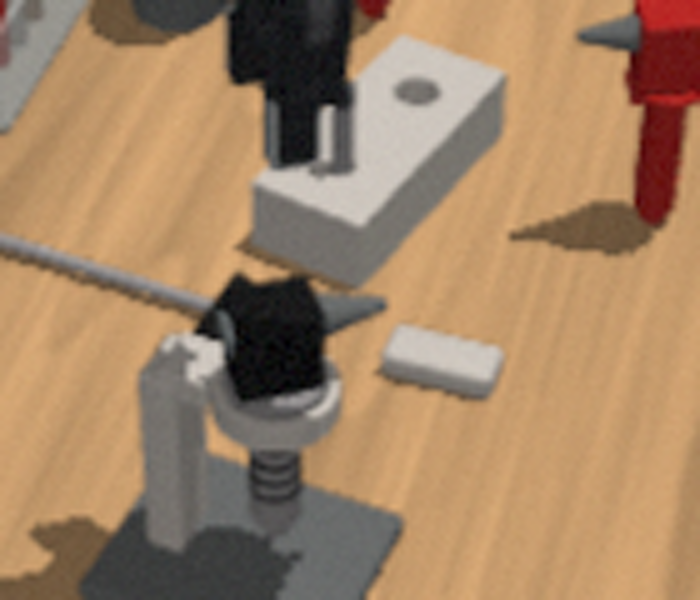

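```bash
python3 -m creep '[[[-0.5,0,-0.5],[0,0,0]],[[-1,0,-1.5],[0,0,0]],[[-2,0,-3],[0,0,0]],[[-3,0,-4],[0,0,0]],[[-3.5,0,-4.5],[0,0,0]],[[-3.5,0,-4.5],[0,0,0]],[[-3.5,0,-4.5],[0,0,0]],[[-3.5,0,-4.5],[0,0,0]]]'
python3 - <<'E'
from cell import *
from h import *
s=read_state(); print(s['force'],s['tcp_pos'])
g=get_image("side"); im=g["image"][:,:,::-1].copy()
c=np.array([.5362,.1619,0]); th=.565+np.pi
X=np.array([np.cos(th),np.sin(th),0]);Y=np.array([-X[1],X[0],0])
P=[c+a*.02*X+b*.015*Y+[0,0,.178] for a,b in((1,1),(1,-1),(-1,-1),(-1,1))]+[c+.052*X+[0,0,.156]]
big=cv2.resize(im[220:310,270:370],None,fx=6,fy=6,interpolation=cv2.INTER_CUBIC)
for p in proj(g,P): cv2.circle(big,(int((p[0]-270+.5)*6),int((p[1]-220+.5)*6)),3,(0,255,0),-1)
cv2.imwrite("pics/s14.png",big)
E
```

```text
time_s: 23.45
tcp_pos: [0.5058, 0.1436, 0.314]
tool_rot: [-3.141, 0.001, 0.565]
force: [-0.2, 0.1, -0.9]
width: 0.6
[-0.16590486  0.11066672 -0.88806935] [0.50584499 0.14359698 0.3140098 ]
```

View pics/s14.png

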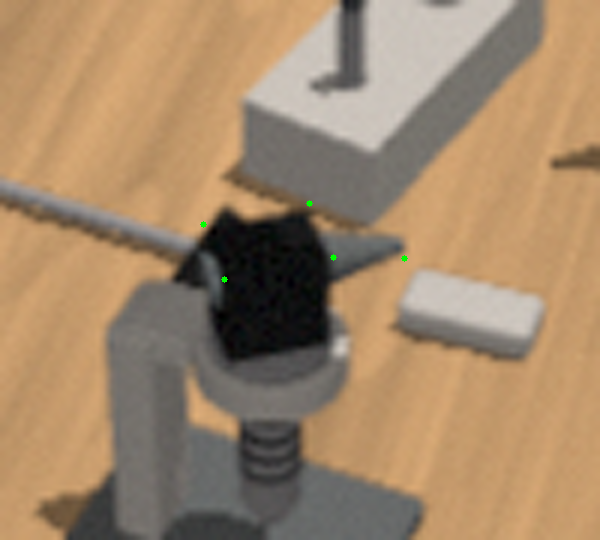

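```bash
python3 - <<'E'
from cell import *
from h import *
s=read_state()
g=get_image("side"); im=g["image"][:,:,::-1].copy()
b=cv2.resize(im[235:310,280:355],None,fx=8,fy=8,interpolation=cv2.INTER_CUBIC)
b=(255*(b/255.)**.4).astype(np.uint8)
c=np.array([.5367,.1622,0]); th=.565+np.pi
X=np.array([np.cos(th),np.sin(th),0]);Y=np.array([-X[1],X[0],0])
def dr(P,col):
  for p in proj(g,P): cv2.circle(b,(int((p[0]-280+.5)*8),int((p[1]-235+.5)*8)),3,col,-1)
dr([c+a*.02*X+e*.015*Y+[0,0,.178] for a,e in((1,1),(1,-1),(-1,-1),(-1,1))]+[c+.052*X+[0,0,.156]],(0,255,0))
dr([c+.0295*np.array([np.cos(t),np.sin(t),0])+[0,0,.13] for t in np.linspace(0,6.28,24)],(255,0,0))
dr([c+[0,0,.035]],(0,0,255))
cv2.imwrite("pics/s15.png",b)
d=get_image("wrist"); a=d["image"][:,:,::-1]; cv2.imwrite("pics/w15.png",a)
E
```

```text
(no output)
```

View pics/s15.png

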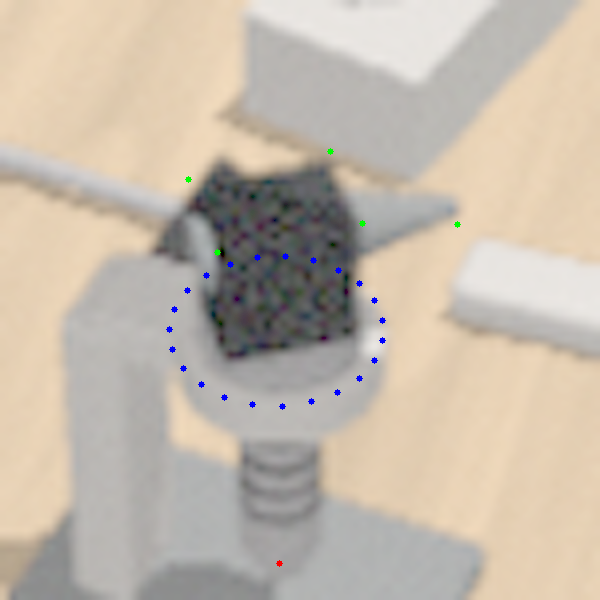

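View pics/w15.png

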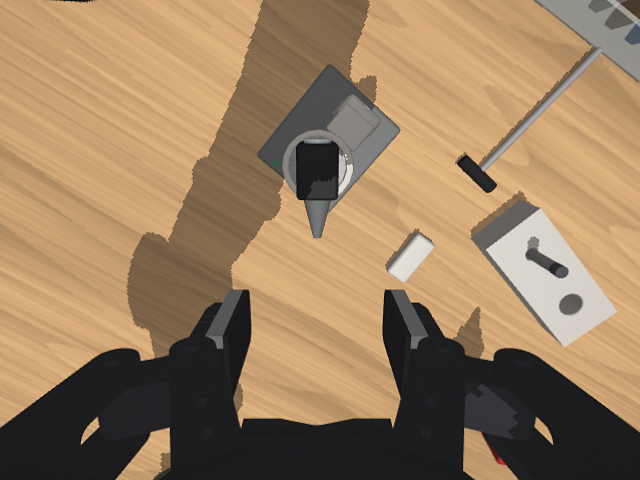

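```bash
python3 - <<'E'
from cell import *
from h import *
g=get_image("side")
c=np.array([.5367,.1622,0]); th=.565+np.pi
X=np.array([np.cos(th),np.sin(th),0]);Y=np.array([-X[1],X[0],0])
for n,a,e,z in (("top far right",1,1,.178),("top near right",1,-1,.178),("bot near right",1,-1,.134),("bot near left",-1,-1,.134)):
    p=proj(g,c+a*.02*X+e*.015*Y+[0,0,z])[0]; print(n,(p-[280,235]+.5)*8)
for t in (0,np.pi/2,np.pi): 
    p=proj(g,c+.012*np.array([np.cos(t),np.sin(t),0])+[0,0,.114])[0]; print("handle",(p-[280,235]+.5)*8)
s=read_state(); print(s['time_s'],s['force'])
E
```

```text
top far right [330.63958918 151.73709404]
top near right [362.38156653 223.52126667]
bot near right [361.58127431 341.779304  ]
bot near left [220.58319152 370.84661948]
handle [235.9587757  362.61968983]
handle [264.68595726 400.57927509]
handle [318.4012412  379.49421493]
23.65 [ 0.86615792 -0.53213397  0.25516438]
```

```bash
python3 - <<'E'
from cell import *
print(finish_job())
E
```

```text
the job is handed in; nothing more can be done
None
```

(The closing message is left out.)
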